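Hang the glue pot by its bail

ROBOT

A 6-joint arm with a two-finger parallel gripper is mounted at the origin on the work surface. World frame = base frame: x ahead of the robot, y to its left, z up, the work surface at z = 0. Lengths are in m, angles in rad, forces in N, time in s.
With the tool pointing down it reaches from about 0.35 to 0.85 m from the base axis. Payload 8.1 kg.
Tool frame: the origin (TCP) lies on the centre line of the jaws, within the pads' length; the fingertips stand robot.finger_overhang ahead of it and the grasp point (between the pads) lies 5 mm behind it (robot.finger_overhang is the distance from the TCP to the fingertips, in m); z points along the fingers, y is the direction in which the jaws open and shut (so a half turn about z gives the same grasp; the last joint's range is limited). The gripper opens to 93 mm and grips with 3 to 60 N. Pads are 15 mm wide; open, the fingers measure 128 mm over their backs; the gripper's body (75 mm by 188 mm) begins 65 mm behind the grasp point.
Start: joints at [-1.238, 0.13, 1.488, -0, 1.523, -0.085], TCP at [0.243, -0.548, 0.233] pointing down, gripper open.
Joint ranges: [-2.96, 2.96], [-0.89, 2.26], [0.02, 2.5], [-1.34, 4.48], [0, 2.73], [-2.66, 2.66]. Speed limits (rad/s): [2.39, 2.39, 2.79, 3.14, 3.14, 3.14].

INTERFACE

Orientations are given as a rotation vector (axis times angle).
In Python, from plant import robot gives the robot as it stands. The module is installed in compiled form; this text tells all that it offers.
- The arm moves only by the tool carry_out, never from a script. Its argument "commands" is a list that holds one entry, the list of rows, each a list of 4 numbers: the shift along the tool's x, y, z in cm, then the turn about the tool's z in degrees. In form: [[[tx, ty, tz, roll], ...]]. A call has 1 to 20 rows; each row shifts and turns the commanded pose from where the row before left it, along the tool's axes as they then stand; what a row does not reach is not made up. A row lasts 1/12 s, in which the tool goes at most 41.7 mm and 7.16 degrees, less where a joint would pass 70% of its speed; a pose out of reach is approached as far as the arm can. A call is refused whole if a number of a shift passes 4.17 or a number of a turn 7.16, either way. A call with a gripper value outside its range is refused whole. "claw" is the finger opening in cm, from 0 to 9.3, set as the call begins (left out, the last holds). The fingers move at their own pace and stop on an object; "grip_force" is the grip in N (left out, the last holds). Time passes only in rows, so rows that do not move let the fingers close. It gives the time, the measured TCP pose, the force and the opening at its end, in the units of the state.
- robot.read_state(): the state, without advancing time (a new reading comes with each control period).
- robot.read_camera(name): name is "scene" or "top" or "wrist"; returns the picture (480x640x3 uint8, red, green, blue); there is no depth.
- robot.camera_params(name): a dict with "mtx" (3x3 intrinsics, pixels), "R" (3x3) and "t" (3): a world point X has camera coordinates R X + t. Camera axes: x right, y down, z forward; pixel columns grow to the right and rows downward; lengths in m; the calibration is good to about 2 mm. A picture is of the moment at which its call begins: read the wrist's pose just before it. camera_params takes no time and is no camera call; for the wrist camera it gives the pose at the moment of the call.
- robot.close_job(): hands the job in, once; it reports no verdict.
The state is a dict: "t": time; "q": joint angles; "dq": joint speeds; "joint_torque": joint torques, N m; "tool_pos": TCP position; "orientation": TCP orientation; "force": force on the tool from outside, world axes, zero at the start; "wrist_torque": the same for the moment, N m; "opening": finger opening in m.
Only numpy, scipy, OpenCV 4.12 (cv2) and the standard library are available. Lean on these libraries where they do the work, as an engineer would, in place of code of your own. Each camera call takes 0.05 s, during which the arm holds its last target.

TASK

The small steel glue pot stands on a mat on the bench with its wire bail folded down. Raise the bail upright while the pot stays standing where it is, then lift the pot by the bail and hang it on the two-pronged hanger, the bail wire lying in the dips of both prongs. The height of the hanger's arm is not known exactly, so feel for it and set the pot down on it gently, letting go only once the prongs carry its weight; leave the pot hanging still and level, and leave the other things alone.

Things in the scene. Friction and masses are not known exactly. Their poses are not given: they have to be found in the camera images.
- pot: Open round steel pot, 88 mm across the rim (80 mm at the foot), 60 mm high, empty, about 0.3 to 0.5 kg with its bail. Origin: centre of its underside; z up. The bail pivots at two ears on its +y and -y sides and folds down to its -x side.
- pot_pivot (a point): Point in the pot midway between the two bail pivots, on the bail's hinge line, 55 mm above the pot's underside.
- bail (a joint): Bail angle about the pot's y axis: 0 = level, out to the pot's -x side; 1.571 = upright; negative = drooping. Stops at -0.2 and 1.75. Light friction (0.045 N m) holds it where it is left. The bail is a U of 5 mm steel wire, legs 102 mm apart; its crosspiece lies along the pot's y axis, 110 mm from the hinge line.
- bail_grip (a point): Centre of the bail's crosspiece, 110 mm from the hinge line; y along the crosspiece. Here a wooden sleeve, 12 mm thick and 40 mm long, turns freely on the wire: the place to grip, with jaws pointing down and closing across it; they can keep pointing down while the bail swings up. Bare straight wire for 20 mm at each end of the sleeve. Folded, over 55 mm lie between sleeve and pot wall.
- hanger: Steel stand fixed to the bench: foot plate 100 x 130 x 12 mm, post 16 mm thick and 272 mm high. Origin: at bench level on the post's axis; z up. A clamped arm on the post carries two level round prongs, 8 mm thick, reaching to the hanger's -x side at y = +31 and -31 mm (54 mm clear between them: the jaws fit). The arm is firm: it does not give when the pot is set on it.
- hanger_seat (a point): Point at bench level midway below the prongs' V-shaped dips, 85 mm from the post's axis. Dip bottoms: 200 to 250 mm above the bench, differing each time, not reported. Seated wire's centre: 5 mm above that. Upturned ends, 105 mm from the axis, rise 18 mm above the dips; towards the post 14 mm. Coming from the front with the crosspiece 285 mm up, wire and rim clear the prongs at any setting.
- mat: Thin grey mat fixed to the bench, 230 x 310 mm, 3 mm thick, on which the pot stands. Origin: centre of its underside.
- cup: Bystander: small open steel cup, 44 mm across, 32 mm high. Origin: centre of its underside.
- jar: Bystander: closed amber glass jar, 50 mm across, 70 mm high. Origin: centre of its underside.
- block: Bystander: wooden block 70 x 40 x 30 mm. Origin: centre of its underside.
Not all that is in view belongs to the job. Leave any green or purple look-alike of the pot alone.

How it is judged:
By the outcome, as a careful person would: the job done as asked, in the order asked, and still so for the second after the job is handed in, with the robot touching nothing.
It also fails if it takes over 69 s, if anything falls off the work surface, if the arm or the gripper's body presses on something with over 40 N, if the wrist force passes 120 N, or if a joint passes its speed limit or range.

## Working session

There is one attempt and no reset: what is moved stays moved. The work goes in short steps, Python scripts to look and compute and a tool call to move; the robot and the scene stay as the last step left them, time stands still between calls to the robot, and variables do not carry over. Pictures are saved under pics/ and viewed, and the job is handed in when it is done.

Besides the shell and the picture viewer there is one more tool, called after "Request:" as name(argument=value, ...) on one line, values as JSON. carry_out: Moves the arm, as the interface text tells. Its arguments: {"type":"object","properties":{"commands":{"type":"array","items":{"type":"array","items":{"type":"array","items":{"type":"number"}}}},"claw":{"type":"number"},"grip_force":{"type":"number"}},"required":["commands"]}

```bash
mkdir -p pics; python3 - <<'E'
from plant import robot
import cv2
print(robot.read_state()); print(robot.finger_overhang)
for n in("scene","top"):
    cv2.imwrite(f"pics/{n}0.png",robot.read_camera(n)[:,:,::-1]); print(n,robot.camera_params(n))
E
```

```text
{'t': 0.0, 'q': array([-1.23838579e+00,  1.31136089e-01,  1.48924608e+00,  7.12887276e-06,
        1.52301207e+00, -8.54073320e-02]), 'dq': array([-0.00205501,  0.00146757,  0.00076222,  0.00170925, -0.00040357,
        0.00094635]), 'joint_torque': array([ 8.05003356e-05, -5.59839606e+01, -4.91750693e+01,  7.71704852e-02,
        3.57967685e-02, -1.49921252e-04]), 'tool_pos': array([ 0.24330414, -0.54787116,  0.23162064]), 'orientation': array([-3.07153769e+00, -6.51171809e-01,  3.37319576e-04]), 'force': array([-0.04744104, -0.11527591, -0.25840677]), 'wrist_torque': array([0.00721428, 0.02595911, 0.01262109]), 'opening': 0.0930356186457228}
0.014
scene {'mtx': array([[571.55563965,   0.        , 320.19240413],
       [  0.        , 571.55563965, 242.00237035],
       [  0.        ,   0.        ,   1.        ]]), 'R': array([[-0.49386365,  0.86942242, -0.01426014],
       [ 0.46979423,  0.25298842, -0.84574834],
       [-0.73170491, -0.42438369, -0.53339142]]), 't': array([ 0.30480161, -0.14411717,  1.57553552])}
top {'mtx': array([[551.97499708,   0.        , 322.86215382],
       [  0.        , 551.97499708, 233.77744662],
       [  0.        ,   0.        ,   1.        ]]), 'R': array([[-0.02103917, -0.99957943, -0.01995796],
       [-0.99825404,  0.02210491, -0.05477445],
       [ 0.05519258,  0.0187707 , -0.99829927]]), 't': array([-0.06401312,  0.4966458 ,  1.10725912])}
```

View pics/scene0.png

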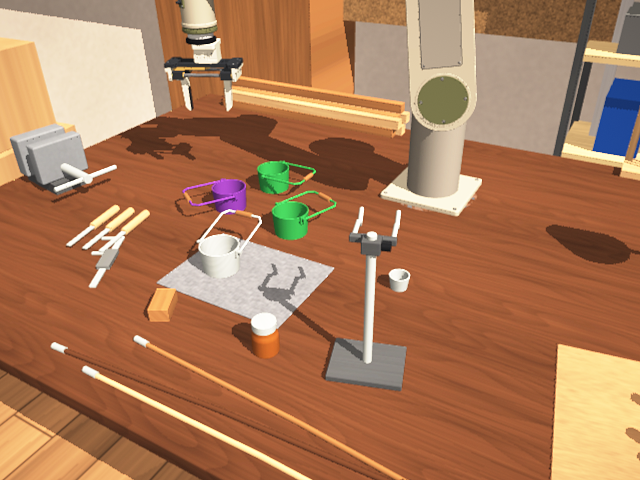

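View pics/top0.png

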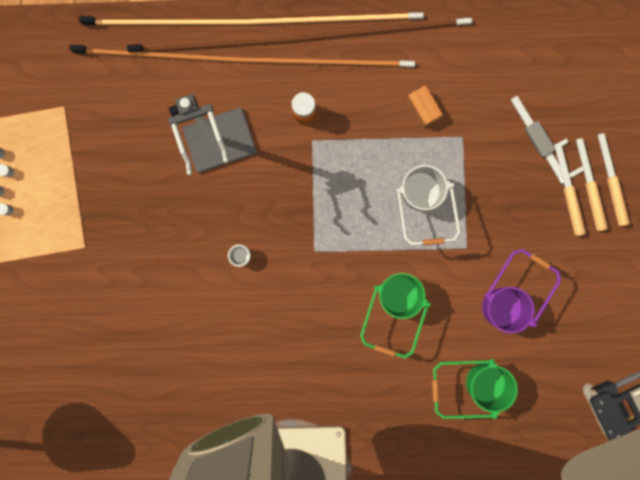

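The top view shows the pot at about (425,187) with its sleeve at (433,241). The hanger foot is at about (220,140), with prongs pointing down-image from (185,110). I'll enlarge both pictures.

```bash
python3 - <<'E'
import cv2,numpy as np
t=cv2.imread("pics/top0.png");s=cv2.imread("pics/scene0.png")
a=cv2.resize(t[150:260,370:480],None,fx=5,fy=5,interpolation=cv2.INTER_CUBIC)
b=cv2.resize(t[85:195,155:265],None,fx=5,fy=5,interpolation=cv2.INTER_CUBIC)
cv2.imwrite("pics/ct1.png",a);cv2.imwrite("pics/ct2.png",b)
cv2.imwrite("pics/cs1.png",cv2.resize(s[195:305,160:310],None,fx=5,fy=5,interpolation=cv2.INTER_CUBIC))
cv2.imwrite("pics/cs2.png",cv2.resize(s[200:395,310:430],None,fx=3,fy=3,interpolation=cv2.INTER_CUBIC))
E
```

```text
(no output)
```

View pics/ct1.png

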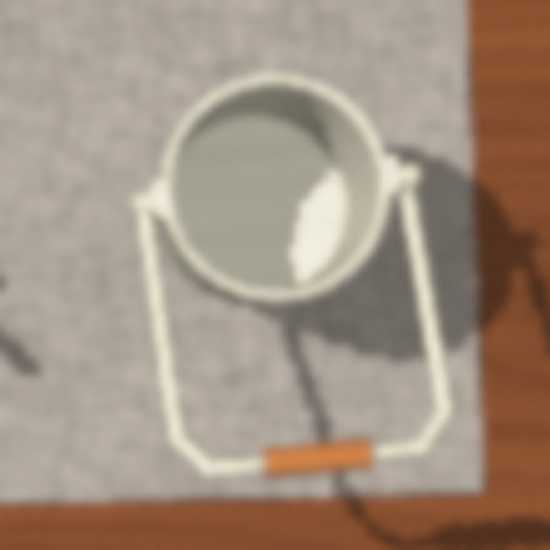

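View pics/ct2.png

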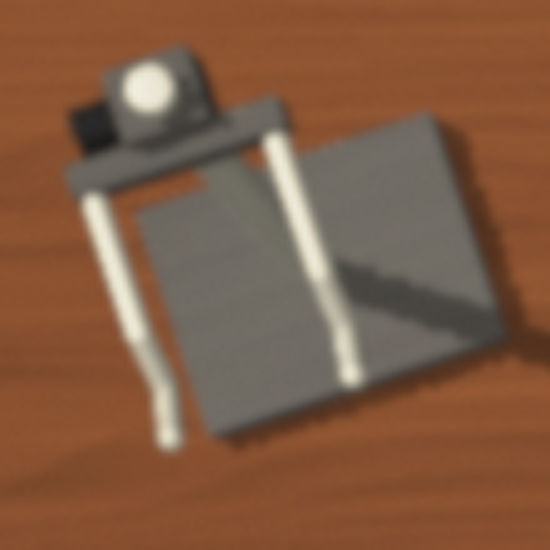

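View pics/cs1.png

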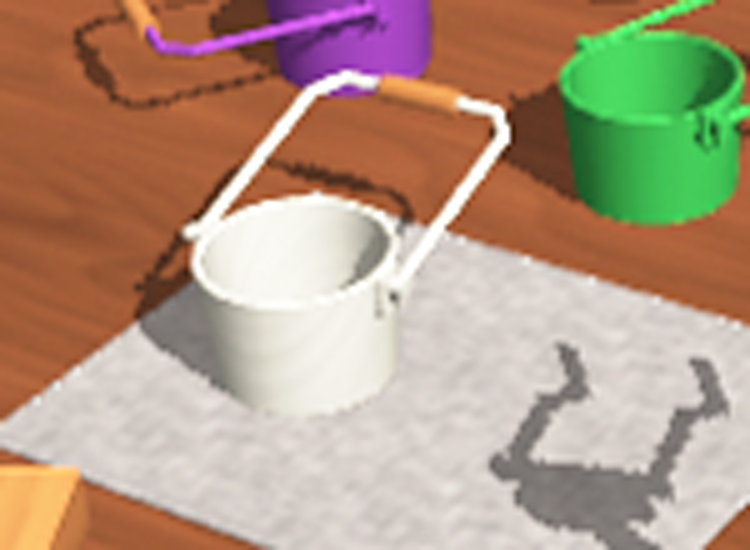

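View pics/cs2.png

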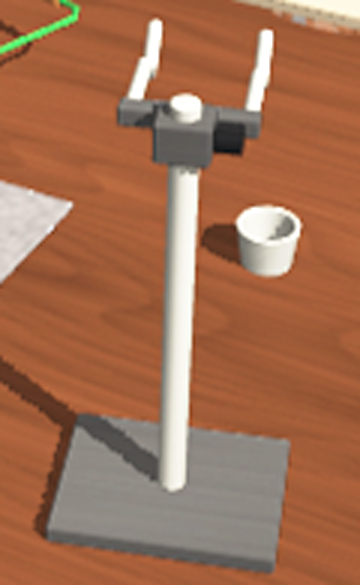

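```bash
cat > h.py <<'E'
from plant import robot
import numpy as np,cv2
C={n:robot.camera_params(n) for n in("scene","top")}
def ray(n,p,c=None):
    c=c or C[n];d=c["R"].T@np.linalg.inv(c["mtx"])@np.array([p[0],p[1],1.]);o=-c["R"].T@c["t"];return o,d
def onz(n,p,z,c=None):
    o,d=ray(n,p,c);return o+d*(z-o[2])/d[2]
def tri(pa,pb,na="top",nb="scene",ca=None,cb=None):
    o1,d1=ray(na,pa,ca);o2,d2=ray(nb,pb,cb)
    s,t=np.linalg.lstsq(np.c_[d1,-d2],o2-o1,rcond=None)[0];a=o1+s*d1;b=o2+t*d2
    return (a+b)/2,np.linalg.norm(a-b)
def proj(n,X,c=None):
    c=c or C[n];v=c["mtx"]@(c["R"]@X+c["t"]);return v[:2]/v[2]
E
python3 - <<'E'
from h import *
np.set_printoptions(precision=4,suppress=True)
T1=lambda u,v:(370+u/5,150+v/5);T2=lambda u,v:(155+u/5,85+v/5);S1=lambda u,v:(160+u/5,195+v/5);S2=lambda u,v:(310+u/3,200+v/3)
print("rim top",onz("top",T1(276,187),.063),"scene",onz("scene",S1(296,251),.063))
e1=onz("top",T1(150,200),.058);e2=onz("top",T1(408,177),.058);print("ears",e1,e2,(e1+e2)/2)
sl,e=tri(T1(320,458),S1(418,92));print("sleeve",sl,e)
a=onz("top",T1(266,463),sl[2]);b=onz("top",T1(373,453),sl[2]);print(a,b,np.linalg.norm(a-b),np.arctan2(*(a-b)[:2][::-1]))
print("post top",onz("top",T2(150,86),.272),"base",onz("scene",S2(173,488),.012),"scene top",onz("scene",S2(186,100),.272))
for n,p,q in(("tip+y",(169,442),(266,34)),("tip-y",(350,380),(155,22)),("root+y",(93,200),(254,110)),("root-y",(275,138),(137,100))): print(n,tri(T2(*p),S2(*q)))
for p in((430,113),(505,340),(215,435)): print("foot",onz("top",T2(*p),.012))
E
```

```text
rim top [ 0.5781 -0.2761  0.063 ] scene [ 0.5804 -0.2702  0.063 ]
ears [ 0.5748 -0.2278  0.058 ] [ 0.5815 -0.3283  0.058 ] [ 0.5782 -0.2781  0.058 ]
sleeve [ 0.471  -0.2848  0.0835] 0.0028638401494500334
[ 0.4703 -0.2656  0.0835] [ 0.4732 -0.3061  0.0835] 0.0405578620856349 1.6424595795899761
post top [0.6949 0.1349 0.272 ] base [0.6997 0.1423 0.012 ] scene top [0.6941 0.1382 0.272 ]
tip+y (array([0.5835, 0.135 , 0.2546]), np.float64(0.001553458331820933))
tip-y (array([0.602 , 0.0758, 0.2559]), np.float64(0.000832485960212985))
root+y (array([0.6623, 0.1603, 0.255 ]), np.float64(0.00426876523131403))
root-y (array([0.681 , 0.1015, 0.2542]), np.float64(0.005237402809173788))
foot [0.7596 0.0887 0.012 ]
foot [0.6643 0.059  0.012 ]
foot [0.6279 0.179  0.012 ]
```

Hinge is at about (0.578,-0.277,0.058), yaw about 0.07, and the bail is about 13° up with the sleeve at (0.471,-0.285,0.083). The hanger's yaw is about 0.302 with its seat near (0.612,0.111) and a dip somewhere around 0.238–0.245. I'll move above the sleeve next.

Request:
carry_out(commands=[[[2.6,-1.2,0,0],[2.6,-1.2,0,0],[2.6,-1.2,0,0],[2.6,-1.2,0,0],[2.6,-1.2,0,0],[2.6,-1.2,0,0],[2.6,-1.2,0,0],[2.6,-1.2,0,0],[2.6,-1.2,0,0],[2.6,-1.2,0,0],[2.6,-1.2,0,0],[2.6,-1.2,0,0]]], claw=5, grip_force=20)

```text
t: 1.1
tool_pos: [0.4707, -0.2888, 0.2322]
orientation: [-3.073, -0.651, 0.001]
force: [-0.4, 0.5, -0.6]
opening: 0.05
```

Request:
carry_out(commands=[[[0,0,0,-5.8],[0,0,0,-5.8],[0,0,0,-5.8],[0,0,0,-5.8],[0,0,0,-5.8],[0,0,0,-5.8],[0,0,0,-5.8],[0,0,0,-5.8],[0,0,0,-5.8],[0,0,0,-5.8],[0,0,0,-5.8],[0,0,0,-5.8],[0,0,0,-0.5],[0,0,0,0]]])

```text
t: 2.27
tool_pos: [0.47, -0.29, 0.2323]
orientation: [-2.144, -2.295, 0.0]
force: [0.2, 0.6, 0.2]
opening: 0.0498
```

```bash
cat >> h.py <<'E'
from scipy.spatial.transform import Rotation as Ro
np.set_printoptions(precision=4,suppress=True)
def togo(p,yaw):  # yaw: of tool y in world
    s=robot.read_state();R=Ro.from_rotvec(s["orientation"]).as_matrix()
    y=np.arctan2(R[1,1],R[0,1]);d=R.T@(np.array(p)-s["tool_pos"])*100
    print("t",round(s["t"],2),"pos",s["tool_pos"],"yaw",round(y,4),"tilt z",R[:,2],"F",s["force"],"open",round(s["opening"],4))
    print("shift cm",d,"roll deg",np.degrees(-(yaw-y)))
E
python3 - <<'E'
from h import *
togo((.471,-.285,.2),.07)
c=robot.camera_params("wrist");cv2.imwrite("pics/w1.png",robot.read_camera("wrist")[:,:,::-1])
print(proj("wrist",np.array([.471,-.285,.0835]),c),proj("wrist",np.array([.578,-.277,.058]),c))
E
```

```text
t 2.27 pos [ 0.47   -0.29    0.2323] yaw 0.0682 tilt z [-0.0006  0.0004 -1.    ] F [0.2097 0.6393 0.2318] open 0.0498
shift cm [0.4923 0.1323 3.2254] roll deg -0.10272054035164752
[314.1842 217.8501] [445.5012 209.4075]
```

View pics/w1.png

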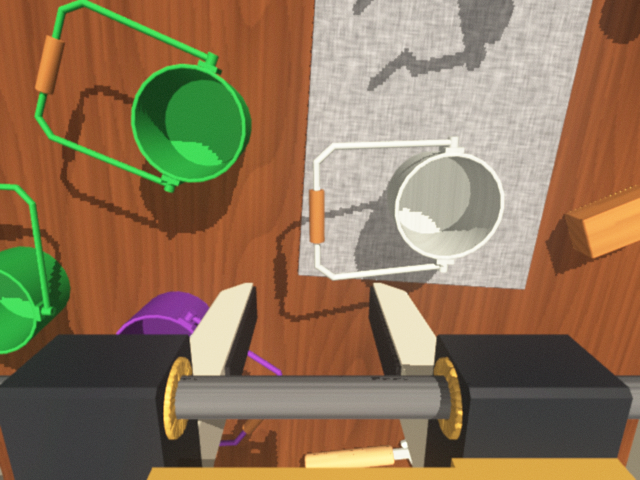

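The wrist view shows the sleeve at (317,217), next to the predicted (314,218), with the pot rim centre at (450,206). I'll refine the positions from this.

```bash
python3 - <<'E'
from h import *
c=robot.camera_params("wrist")
S1=lambda u,v:(160+u/5,195+v/5)
print(tri((317,217),S1(418,92),"wrist","scene",c)); print(tri((317,217),(434,241.6),"wrist","top",c))
print(onz("wrist",(317,217),.083,c),onz("wrist",(450,206),.063,c),onz("wrist",(454,144),.058,c),onz("wrist",(445,265),.058,c))
for z in(.08,.085,.09):
  a=onz("wrist",(316.5,191),z,c);b=onz("wrist",(317,243),z,c);print(z,np.linalg.norm(a-b))
togo((.473,-.285,.078),.07)
E
```

```text
(array([ 0.4726, -0.283 ,  0.0848]), np.float64(0.0020718797411349212))
(array([ 0.4734, -0.2916,  0.0534]), np.float64(0.0011018546434688253))
[ 0.4732 -0.2844  0.083 ] [ 0.5795 -0.2731  0.063 ] [ 0.5764 -0.2249  0.058 ] [ 0.5854 -0.3252  0.058 ]
0.08 0.04101103013740613
0.085 0.040337587097252395
0.09 0.03966414405709866
t 2.32 pos [ 0.4701 -0.2901  0.2323] yaw 0.0672 tilt z [-0.0004  0.0004 -1.    ] F [-0.5489  0.0412  0.4169] open 0.0499
shift cm [ 0.4805  0.3338 15.4319] roll deg -0.16260358188830693
```

Request:
carry_out(commands=[[[0.5,0.3,1.3,-0.7],[0,0,1.5,0],[0,0,1.5,0],[0,0,1.5,0],[0,0,1.5,0],[0,0,1.5,0],[0,0,1.5,0],[0,0,1.5,0],[0,0,1.5,0],[0,0,1,0],[0,0,1.0,0],[0,0,0,0],[0,0,0,0]]])

```text
t: 3.4
tool_pos: [0.4725, -0.2846, 0.0791]
orientation: [-2.127, -2.31, 0.0]
force: [0.3, -0.3, 0.2]
opening: 0.0499
```

```bash
python3 - <<'E'
from h import *
togo((.473,-.2843,.079),.08)
cv2.imwrite("pics/w2.png",robot.read_camera("wrist")[:,:,::-1])
s=robot.read_camera("scene")[:,:,::-1];cv2.imwrite("pics/s2.png",cv2.resize(s[150:310,150:350],None,fx=4,fy=3.75/3.75*4)[:600])
E
```

```text
t 3.4 pos [ 0.4725 -0.2846  0.0791] yaw 0.0824 tilt z [-0.0009  0.0007 -1.    ] F [ 0.3471 -0.2689  0.1892] open 0.0499
shift cm [0.0279 0.0479 0.0065] roll deg 0.13784528505649518
```

View pics/w2.png

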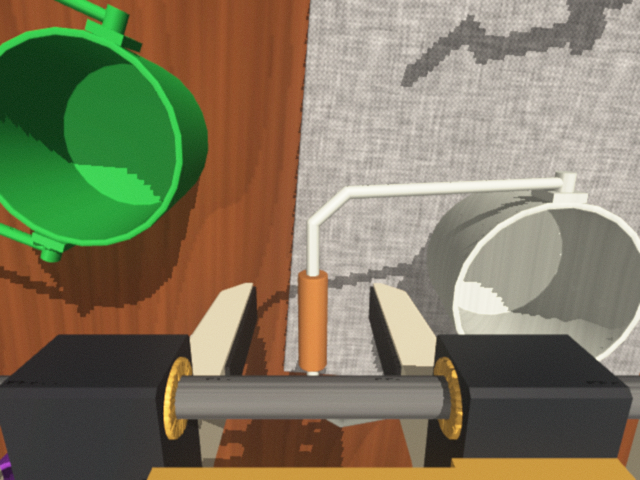

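View pics/s2.png

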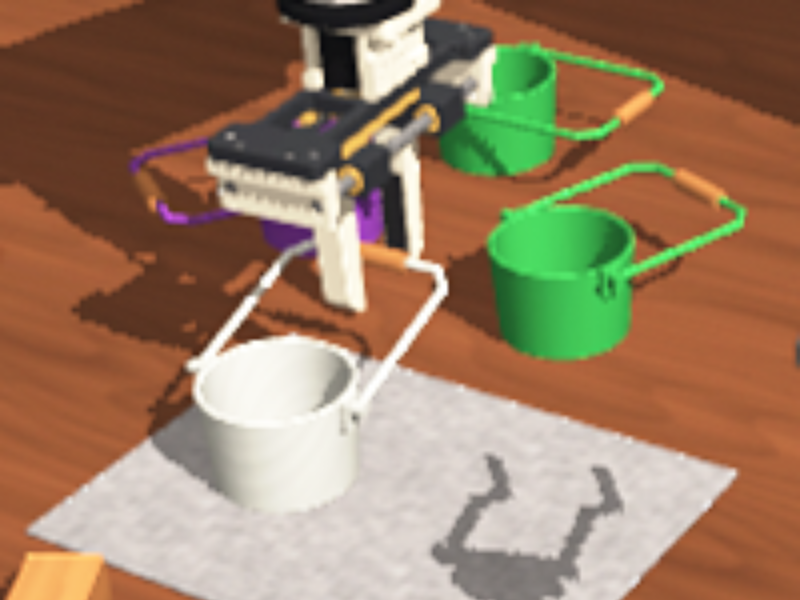

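The sleeve is centred between the jaws (column 313). Closing now.

Request:
carry_out(commands=[[[0,0,0,0],[0,0,0,0],[0,0,0,0],[0,0,0,0],[0,0,0,0],[0,0,0,0],[0,0,0,0],[0,0,0,0]]], claw=0, grip_force=25)

```text
t: 4.17
tool_pos: [0.4727, -0.285, 0.0796]
orientation: [-2.128, -2.311, 0.0]
force: [-1.5, -0.3, -0.8]
opening: 0.0112
```

```bash
python3 - <<'E'
from h import *
togo((.473,-.2843,.079),.08)
# arc: tool y = radial horizontal; grip at angle th: (-110cos,110 sin)
th0=.23
ths=np.linspace(th0,1.571,21)
P=np.c_[-11*np.cos(ths),11*np.sin(ths)]
print(np.diff(P,axis=0).round(2).tolist(), P[-1]-P[0])
E
```

```text
t 4.17 pos [ 0.4727 -0.285   0.0796] yaw 0.0827 tilt z [-0.0002  0.     -1.    ] F [-1.4779 -0.2832 -0.79  ] open 0.0112
shift cm [0.0663 0.0312 0.06  ] roll deg 0.15484496916833354
[[0.19, 0.71], [0.24, 0.7], [0.29, 0.68], [0.33, 0.66], [0.37, 0.64], [0.42, 0.61], [0.46, 0.58], [0.49, 0.55], [0.53, 0.51], [0.56, 0.48], [0.59, 0.44], [0.62, 0.4], [0.65, 0.36], [0.67, 0.31], [0.69, 0.27], [0.7, 0.22], [0.72, 0.17], [0.73, 0.12], [0.73, 0.07], [0.74, 0.02]] [10.7126  8.4922]
```

Request:
carry_out(commands=[[[0,0.19,-0.71,0],[0,0.24,-0.7,0],[0,0.29,-0.68,0],[0,0.33,-0.66,0],[0,0.37,-0.64,0],[0,0,0,0],[0,0,0,0]]])

```text
t: 4.75
tool_pos: [0.4876, -0.2842, 0.1145]
orientation: [2.126, 2.311, -0.0]
force: [-0.4, -1.0, 0.1]
opening: 0.0111
```

Request:
carry_out(commands=[[[0,0.42,-0.61,0],[0,0.46,-0.58,0],[0,0.49,-0.55,0],[0,0.53,-0.51,0],[0,0.56,-0.48,0],[0,0,0,0],[0,0,0,0]]])

```text
t: 5.33
tool_pos: [0.5121, -0.2819, 0.1415]
orientation: [2.126, 2.311, -0.0]
force: [-0.4, 0.3, 1.6]
opening: 0.0113
```

```bash
python3 - <<'E'
from h import *
th=.23+1.341/2
p=np.array([.580,-.2755,.058])+.11*np.array([-np.cos(th)*np.cos(.08),-np.cos(th)*np.sin(.08),np.sin(th)])-[0,0,.005]
togo(p,.08)
s=robot.read_camera("scene")[:,:,::-1];cv2.imwrite("pics/s3.png",cv2.resize(s[150:300,150:350],None,fx=4,fy=4))
E
```

```text
t 5.33 pos [ 0.5121 -0.2819  0.1415] yaw 0.0832 tilt z [ 0.0006 -0.0007 -1.    ] F [-0.3827  0.2905  1.6235] open 0.0113
shift cm [ 0.1005 -0.0136  0.2328] roll deg 0.1849302090031095
```

View pics/s3.png

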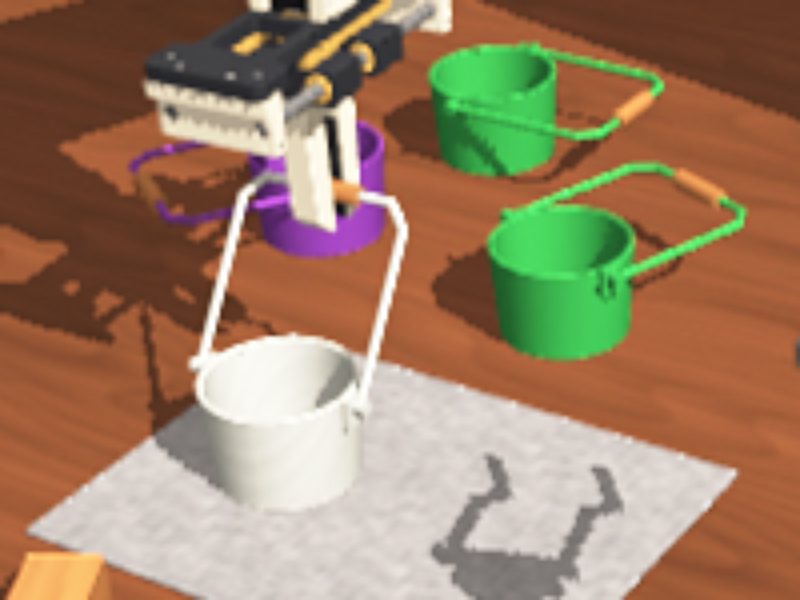

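The bail is coming up and the pot's foot hasn't moved (crop about (283,500)). Continuing.

Request:
carry_out(commands=[[[0,0.59,-0.4,0],[0,0.62,-0.36,0],[0,0.65,-0.33,0],[0,0.67,-0.28,0],[0,0.69,-0.25,0],[0,0,0,0]]])

```text
t: 5.88
tool_pos: [0.5455, -0.2792, 0.1582]
orientation: [2.126, 2.31, 0.001]
force: [-2.5, 1.0, 7.9]
opening: 0.0114
```

Request:
carry_out(commands=[[[0,0.7,-0.2,0],[0,0.72,-0.15,0],[0,0.73,-0.11,0],[0,0.73,-0.06,0],[0,0.7,-0.02,0],[0,0,0,0],[0,0,0,0]]])

```text
t: 6.47
tool_pos: [0.5802, -0.2763, 0.1629]
orientation: [2.126, 2.311, 0.001]
force: [1.2, -0.9, 6.6]
opening: 0.0111
```

```bash
python3 - <<'E'
from h import *
togo((.580,-.2755,.163),.08)
s=robot.read_camera("scene")[:,:,::-1];cv2.imwrite("pics/s4.png",cv2.resize(s[150:300,150:350],None,fx=4,fy=4))
s=robot.read_camera("top")[:,:,::-1];cv2.imwrite("pics/t4.png",cv2.resize(s[130:270,350:500],None,fx=4,fy=4))
E
```

```text
t 6.47 pos [ 0.5802 -0.2763  0.1629] yaw 0.0831 tilt z [ 0.0014 -0.0006 -1.    ] F [ 1.1997 -0.9243  6.5542] open 0.0111
shift cm [ 0.0795 -0.0155 -0.0134] roll deg 0.17899125558427612
```

View pics/s4.png

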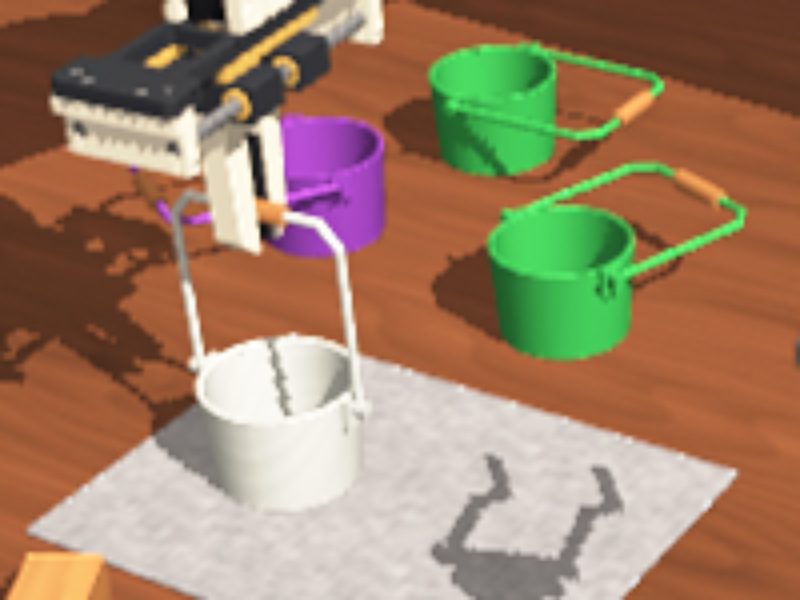

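View pics/t4.png

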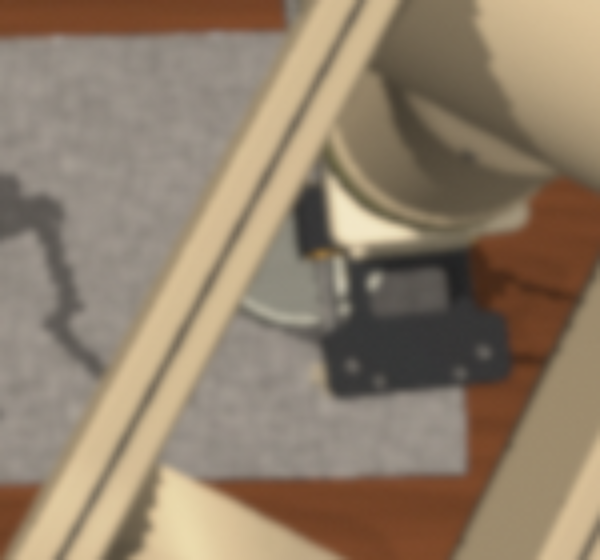

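The bail is upright and the pot still stands in place, though I'm pressing down about 6 N. I'll lift gently next.

Request:
carry_out(commands=[[[0,0,-0.2,0],[0,0,-0.3,0],[0,0,-0.4,0],[0,0,-0.5,0],[0,0,-0.5,0],[0,0,-0.7,0],[0,0,-0.4,0],[0,0,0,0],[0,0,0,0],[0,0,0,0],[0,0,0,0]]])

```text
t: 7.48
tool_pos: [0.579, -0.276, 0.1919]
orientation: [-2.127, -2.311, 0.0]
force: [-0.4, -0.1, -4.0]
opening: 0.0112
```

```bash
python3 - <<'E'
from h import *
togo((.580,-.2755,.29),.08)
s=robot.read_camera("scene")[:,:,::-1];cv2.imwrite("pics/s5.png",cv2.resize(s[150:300,150:350],None,fx=4,fy=4))
E
```

```text
t 7.48 pos [ 0.579  -0.276   0.1919] yaw 0.0827 tilt z [-0.0007  0.0004 -1.    ] F [-0.4192 -0.0544 -3.9749] open 0.0112
shift cm [ 0.0464  0.0935 -9.8073] roll deg 0.15371666679874307
```

View pics/s5.png

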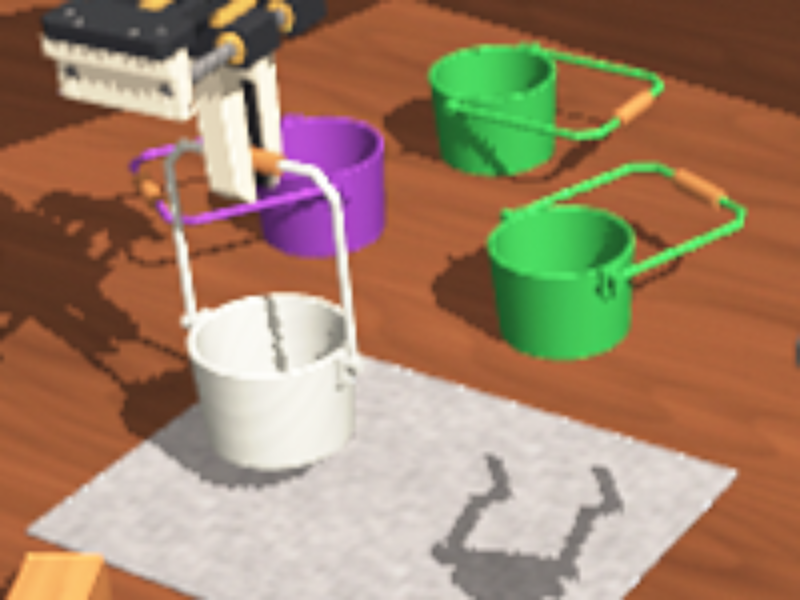

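The pot hangs free and weighs about 4 N. I'll raise it and turn to the hanger's yaw.

Request:
carry_out(commands=[[[0,0,-0.4,-0.5],[0,0,-0.8,-1.0],[0,0,-0.9,-1.1],[0,0,-0.9,-1.1],[0,0,-0.9,-1.1],[0,0,-0.9,-1.1],[0,0,-0.9,-1.1],[0,0,-0.9,-1.1],[0,0,-0.9,-1.1],[0,0,-0.9,-1.1],[0,0,-0.8,-1.1],[0,0,-0.4,-0.8],[0,0,-0.1,-0.4],[0,0,0,0]]])

```text
t: 8.7
tool_pos: [0.5794, -0.2762, 0.2897]
orientation: [1.86, 2.531, 0.0]
force: [-0.0, 0.2, -4.0]
opening: 0.0112
```

```bash
python3 - <<'E'
from h import *
d=np.array([np.cos(.302),np.sin(.302)]);seat=np.array([.612,.111])
togo((*(seat-.11*d),.29),.302)
E
```

```text
t 8.7 pos [ 0.5794 -0.2762  0.2897] yaw 0.3032 tilt z [ 0.0004 -0.0002 -1.    ] F [-0.0431  0.2223 -3.9526] open 0.0112
shift cm [35.9958  3.6723 -0.0377] roll deg 0.0675935390844813
```

Request:
carry_out(commands=[[[0.5,0.18,0,0],[1,0.18,0,0],[1.5,0.18,0,0],[2,0.18,0,0],[2.15,0.18,0,0],[2.15,0.18,0,0],[2.15,0.18,0,0],[2.15,0.18,0,0],[2.15,0.18,0,0],[2.15,0.18,0,0],[2.15,0.18,0,0],[2.15,0.18,0,0],[2.15,0.18,0,0],[2.15,0.18,0,0],[2.15,0.18,0,0],[2.15,0.18,0,0],[2,0.18,0,0],[1.5,0.18,0,0],[1,0.18,0,0],[0.5,0.18,0,0]]])

```text
t: 10.37
tool_pos: [0.5062, 0.078, 0.2891]
orientation: [-1.859, -2.532, -0.0]
force: [0.5, 0.3, -3.2]
opening: 0.0114
```

Request:
carry_out(commands=[[[0,0,0,0],[0,0,0,0],[0,0,0,0],[0,0,0,0],[0,0,0,0],[0,0,0,0]]])

```text
t: 10.87
tool_pos: [0.5071, 0.0758, 0.2894]
orientation: [1.862, 2.53, -0.0]
force: [0.5, -0.3, -3.3]
opening: 0.0114
```

```bash
python3 - <<'E'
from h import *
d=np.array([np.cos(.302),np.sin(.302)]);seat=np.array([.612,.111])
togo((*(seat),.29),.302)
c=robot.camera_params("wrist");cv2.imwrite("pics/w6.png",robot.read_camera("wrist")[:,:,::-1])
n=np.array([-d[1],d[0]])
for k in(-1,1):
  print(proj("wrist",np.array([*(seat-.02*d+k*.031*n),.255]),c),proj("top",np.array([*(seat-.02*d+k*.031*n),.255])))
s=robot.read_camera("scene")[:,:,::-1];cv2.imwrite("pics/s6.png",cv2.resize(s[130:330,250:490],None,fx=3,fy=3))
s=robot.read_camera("top")[:,:,::-1];cv2.imwrite("pics/t6.png",cv2.resize(s[70:220,130:330],None,fx=4,fy=4))
E
```

```text
t 10.87 pos [0.5071 0.0758 0.2894] yaw 0.3017 tilt z [-0.0001 -0.0001 -1.    ] F [ 0.4841 -0.321  -3.2632] open 0.0114
shift cm [ 0.2471 11.0662 -0.0607] roll deg -0.016989286484103642
[488.9034 335.1313] [225.0794 161.1663]
[505.1564 217.7877] [188.5284 173.4377]
```

View pics/w6.png

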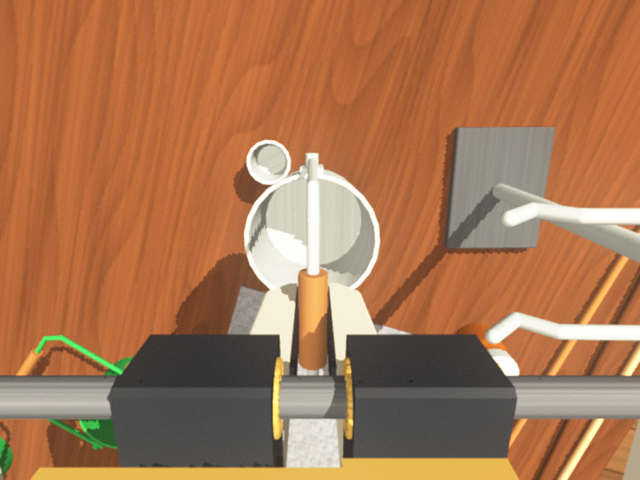

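View pics/s6.png

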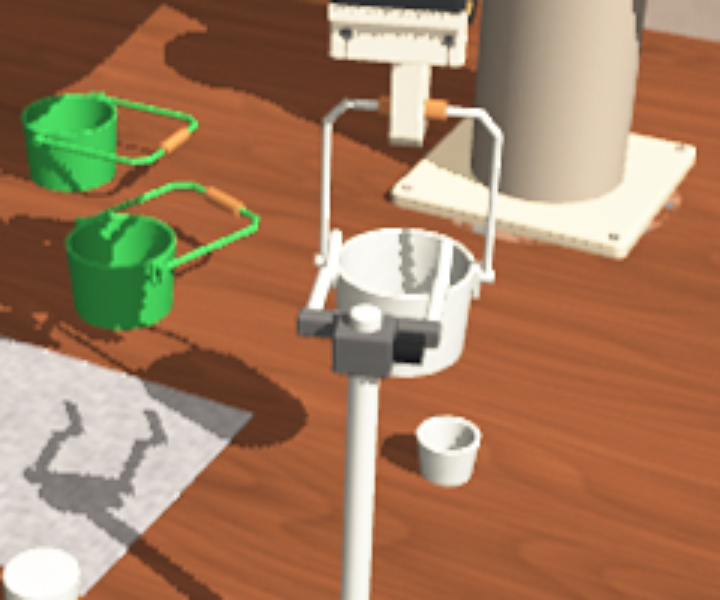

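View pics/t6.png

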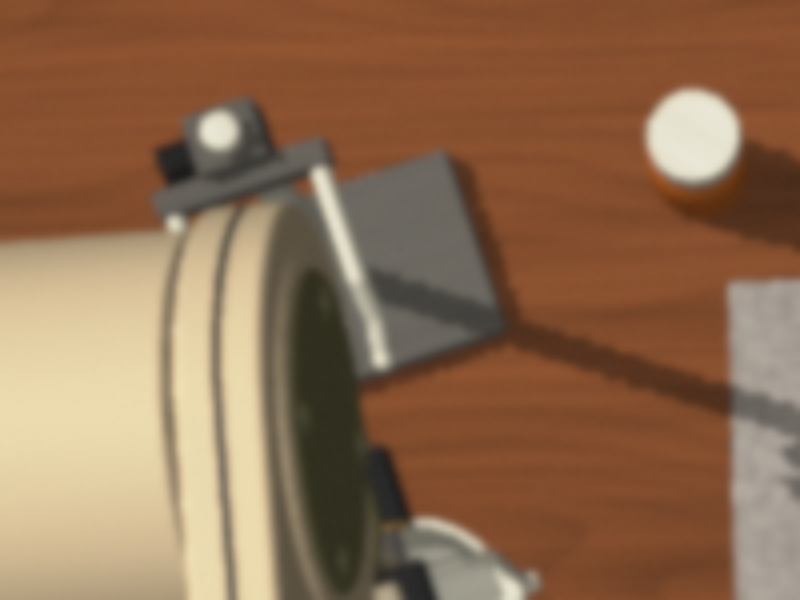

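The wrist view shows the prong tips at (505–510,217) and (490–495,334) and the dip bends at about (538,208) and (520,320). I'll check the seat from these.

```bash
python3 - <<'E'
from h import *
i=cv2.imread("pics/w6.png");cv2.imwrite("pics/w6c.png",cv2.resize(i[190:360,470:640],None,fx=3.5,fy=3.5,interpolation=cv2.INTER_CUBIC))
c=robot.camera_params("wrist")
d=np.array([np.cos(.302),np.sin(.302)]);n=np.array([-d[1],d[0]]);seat=np.array([.612,.111])
for z in(.23,.236,.242):
  for p in((538,208),(520,320)):
    X=onz("wrist",p,z,c)[:2]-seat;print(z,"hx,hy mm",1000*X@d,1000*X@n)
for p in((506,217.5),(491,335)):
    X=onz("wrist",p,.255,c)[:2]-seat;print("tip hx,hy mm",1000*X@d,1000*X@n)
E
```

```text
0.23 hx,hy mm 8.775314338747686 30.403202952882925
0.23 hx,hy mm 8.830306642478014 -35.45074165148222
0.236 hx,hy mm 5.396275997590844 31.754608785709678
0.236 hx,hy mm 5.449708694287762 -32.231687653170376
0.242 hx,hy mm 2.0172376564338883 33.10601461853644
0.242 hx,hy mm 2.069110746097633 -29.012633654858533
tip hx,hy mm -19.605692352801988 31.476575183819158
tip hx,hy mm -18.88924746163183 -30.593986496691628
```

View pics/w6c.png

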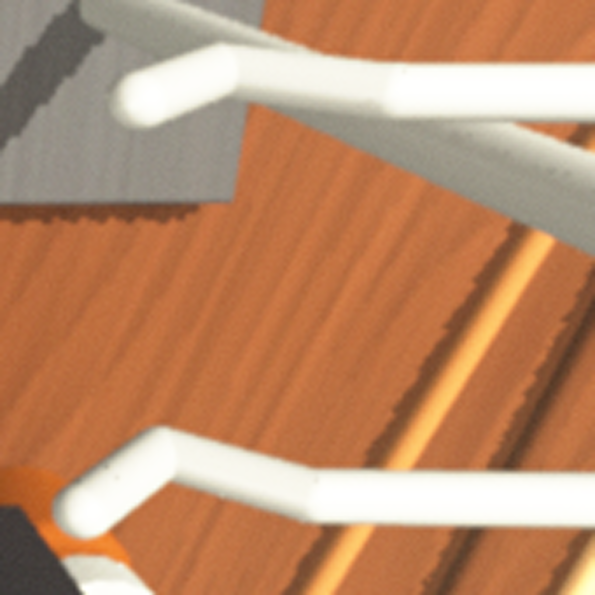

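The seat is confirmed to 1–2 mm. Moving in over it.

Request:
carry_out(commands=[[[0.05,0.3,0,0],[0.05,0.6,0,0],[0.05,0.8,0,0],[0.05,0.9,0,0],[0.05,1,0,0],[0,1,0,0],[0,1,0,0],[0,1,0,0],[0,1,0,0],[0,1,0,0],[0,0.9,0,0],[0,0.8,0,0],[0,0.5,0,0],[0,0.3,0,0],[0,0.1,0,0],[0,0,0,0],[0,0,0,0],[0,0,0,0],[0,0,0,0],[0,0,0,0]]])

```text
t: 12.68
tool_pos: [0.6129, 0.112, 0.2896]
orientation: [1.861, 2.531, 0.0]
force: [-0.6, 0.3, -2.7]
opening: 0.0113
```

```bash
python3 - <<'E'
from h import *
togo((.613,.1113,.257),.302)
cv2.imwrite("pics/w7.png",robot.read_camera("wrist")[:,:,::-1])
s=robot.read_camera("scene")[:,:,::-1];cv2.imwrite("pics/s7.png",cv2.resize(s[130:330,250:490],None,fx=3,fy=3))
E
```

```text
t 12.68 pos [0.6129 0.112  0.2896] yaw 0.3025 tilt z [ 0.0001 -0.     -1.    ] F [-0.6485  0.2824 -2.7348] open 0.0113
shift cm [-0.0644 -0.0141  3.2616] roll deg 0.027161944135090897
```

View pics/w7.png

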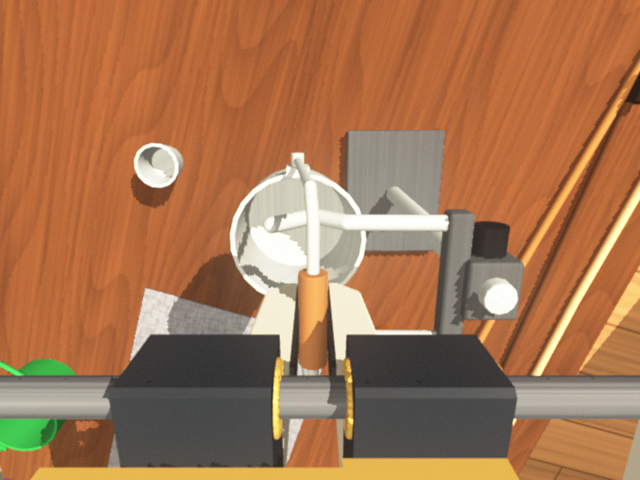

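View pics/s7.png

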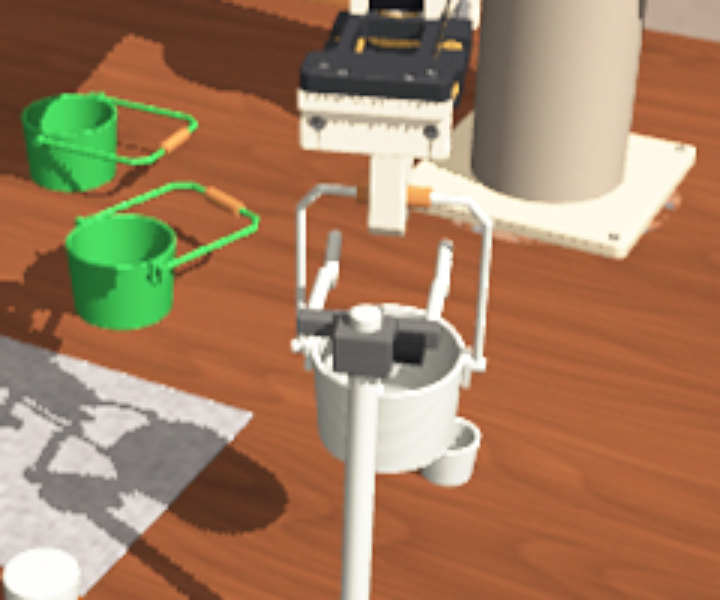

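The pot's hinge trails about 9 mm behind the crosspiece (ear at x=297 against 313). I'll wait a little to see whether this is swing.

Request:
carry_out(commands=[[[0,0,0,0],[0,0,0,0],[0,0,0,0],[0,0,0,0]]])

```text
t: 13.12
tool_pos: [0.6132, 0.1121, 0.2895]
orientation: [1.861, 2.531, 0.0]
force: [0.9, 0.2, -3.7]
opening: 0.0113
```

```bash
python3 - <<'E'
from h import *
togo((.613,.1113,.257),.302)
a=robot.read_camera("wrist")[:,:,::-1]
for k in range(3): 
  b=robot.read_camera("wrist")[:,:,::-1]
togo((.613,.1113,.257),.302)
cv2.imwrite("pics/w8.png",np.hstack([a[130:400,200:520],b[130:400,200:520]]))
E
```

```text
t 13.12 pos [0.6132 0.1121 0.2895] yaw 0.3026 tilt z [ 0.0001  0.     -1.    ] F [ 0.9186  0.168  -3.6786] open 0.0113
shift cm [-0.0678 -0.0395  3.2453] roll deg 0.0340238076437454
t 13.32 pos [0.6131 0.1121 0.2894] yaw 0.3026 tilt z [-0.  0. -1.] F [-0.711  -0.9558 -4.0711] open 0.0112
shift cm [-0.0699 -0.0357  3.2434] roll deg 0.03617708555237445
```

View pics/w8.png

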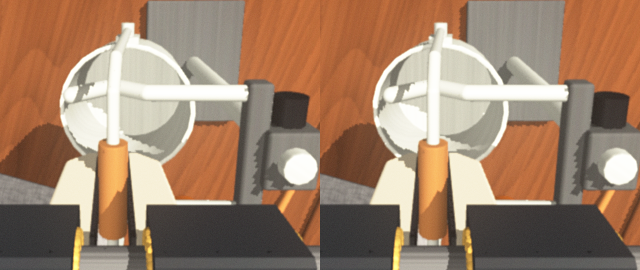

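It is swinging, so I'll let it damp. There's plenty of time.

Request:
carry_out(commands=[[[0,0,0,0],[0,0,0,0],[0,0,0,0],[0,0,0,0],[0,0,0,0],[0,0,0,0],[0,0,0,0],[0,0,0,0],[0,0,0,0],[0,0,0,0],[0,0,0,0],[0,0,0,0],[0,0,0,0],[0,0,0,0],[0,0,0,0],[0,0,0,0],[0,0,0,0],[0,0,0,0],[0,0,0,0],[0,0,0,0]]])

```text
t: 14.98
tool_pos: [0.6131, 0.112, 0.2894]
orientation: [-1.861, -2.531, 0.0]
force: [0.1, -0.2, -3.9]
opening: 0.0108
```

```bash
python3 - <<'E'
from h import *
a=[]
for k in range(9):
  b=robot.read_camera("wrist")[:,:,::-1]
  if k%4==0:a.append(b[130:400,220:460])
togo((.613,.1113,.257),.302)
cv2.imwrite("pics/w9.png",np.hstack(a))
E
```

```text
t 15.43 pos [0.6132 0.1121 0.2895] yaw 0.3026 tilt z [ 0.0001  0.     -1.    ] F [ 0.8271 -0.7906 -3.6915] open 0.0112
shift cm [-0.0689 -0.041   3.2451] roll deg 0.03629884921665235
```

View pics/w9.png

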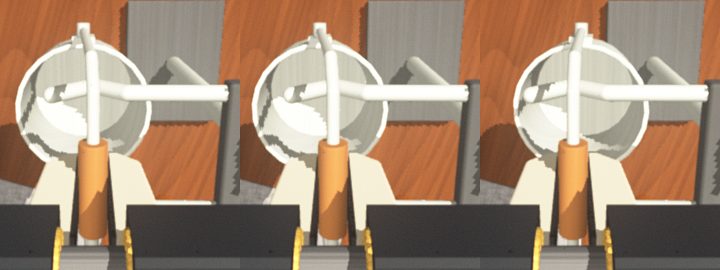

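The residual swing is about ±6 mm. It will damp against the prongs, so I'll descend slowly to just above the highest possible seat and then feel for it.

Request:
carry_out(commands=[[[-0.07,0,0.1,0],[0,0,0.2,0],[0,0,0.3,0],[0,0,0.3,0],[0,0,0.3,0],[0,0,0.3,0],[0,0,0.3,0],[0,0,0.3,0],[0,0,0.3,0],[0,0,0.3,0],[0,0,0.2,0],[0,0,0.2,0],[0,0,0.1,0],[0,0,0,0],[0,0,0,0],[0,0,0,0]]])

```text
t: 16.77
tool_pos: [0.6134, 0.1114, 0.2576]
orientation: [1.861, 2.531, 0.0]
force: [-0.7, -0.0, -3.4]
opening: 0.0112
```

Request:
carry_out(commands=[[[0,0,0.1,0],[0,0,0.1,0],[0,0,0.1,0],[0,0,0.1,0],[0,0,0,0],[0,0,0,0]]])

```text
t: 17.27
tool_pos: [0.6133, 0.1114, 0.2533]
orientation: [-1.861, -2.531, 0.0]
force: [-0.6, -0.1, -3.3]
opening: 0.0112
```

Request:
carry_out(commands=[[[0,0,0.1,0],[0,0,0.1,0],[0,0,0.1,0],[0,0,0,0],[0,0,0,0]]])

```text
t: 17.68
tool_pos: [0.6133, 0.1114, 0.2503]
orientation: [-1.861, -2.531, 0.0]
force: [1.3, -0.0, -3.0]
opening: 0.0115
```

Request:
carry_out(commands=[[[0,0,0.1,0],[0,0,0.1,0],[0,0,0,0],[0,0,0,0]]])

```text
t: 18.02
tool_pos: [0.6133, 0.1114, 0.2483]
orientation: [-1.861, -2.531, 0.0]
force: [0.5, 0.4, -3.3]
opening: 0.0112
```

Request:
carry_out(commands=[[[0,0,0.1,0],[0,0,0.1,0],[0,0,0,0],[0,0,0,0]]])

```text
t: 18.35
tool_pos: [0.6132, 0.1114, 0.2462]
orientation: [-1.861, -2.531, 0.0]
force: [-0.1, 0.2, -3.5]
opening: 0.0112
```

```bash
python3 - <<'E'
from h import *
w=robot.read_camera("wrist")[:,:,::-1];s=robot.read_camera("scene")[:,:,::-1]
togo((.613,.1113,.242),.302)
cv2.imwrite("pics/s10.png",np.hstack([cv2.resize(s[170:290,330:440],None,fx=4,fy=4),cv2.resize(w[130:370,220:400],None,fx=2,fy=2)]))
E
```

```text
t 18.45 pos [0.6133 0.1114 0.2464] yaw 0.3026 tilt z [-0.  0. -1.] F [ 0.2533 -0.6148 -3.0722] open 0.0111
shift cm [ 0.0002 -0.0341  0.4402] roll deg 0.03351377164808489
```

View pics/s10.png

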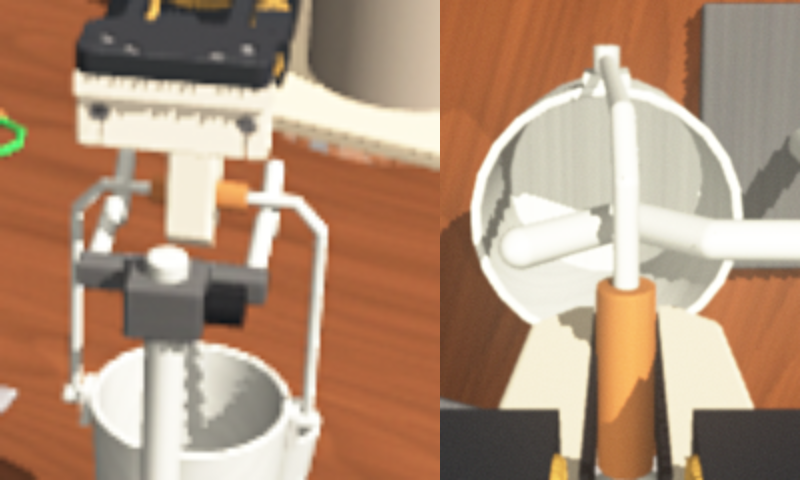

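The wire sits above the dip bottom, between the slopes, and there's no contact yet. I'll keep lowering.

Request:
carry_out(commands=[[[0,0,0.1,0],[0,0,0.1,0],[0,0,0,0],[0,0,0,0]]])

```text
t: 18.78
tool_pos: [0.6133, 0.1114, 0.2443]
orientation: [-1.861, -2.531, 0.0]
force: [0.3, -0.1, -3.6]
opening: 0.0111
```

Request:
carry_out(commands=[[[0,0,0.1,0],[0,0,0.1,0],[0,0,0,0],[0,0,0,0]]])

```text
t: 19.12
tool_pos: [0.6132, 0.1114, 0.2422]
orientation: [-1.861, -2.531, 0.0]
force: [0.1, -0.8, -3.3]
opening: 0.0112
```

Request:
carry_out(commands=[[[0,0,0.1,0],[0,0,0.1,0],[0,0,0,0],[0,0,0,0]]])

```text
t: 19.45
tool_pos: [0.6135, 0.1114, 0.2406]
orientation: [1.861, 2.531, 0.0]
force: [-0.3, 0.5, -3.8]
opening: 0.0112
```

Request:
carry_out(commands=[[[0,0,0.1,0],[0,0,0.1,0],[0,0,0,0],[0,0,0,0]]])

```text
t: 19.78
tool_pos: [0.6139, 0.1115, 0.2397]
orientation: [1.86, 2.53, 0.002]
force: [-0.2, 0.9, 4.0]
opening: 0.0111
```

```bash
python3 - <<'E'
from h import *
w=robot.read_camera("wrist")[:,:,::-1];s=robot.read_camera("scene")[:,:,::-1]
togo((.613,.1113,.242),.302)
cv2.imwrite("pics/s11.png",np.hstack([cv2.resize(s[170:290,330:440],None,fx=4,fy=4),cv2.resize(w[130:370,220:400],None,fx=2,fy=2)]))
E
```

```text
t 19.88 pos [0.6139 0.1115 0.2397] yaw 0.3027 tilt z [ 0.0021  0.0003 -1.    ] F [-0.4038  0.7311  6.2984] open 0.011
shift cm [ 0.006  -0.0947 -0.2291] roll deg 0.04095134585787496
```

View pics/s11.png

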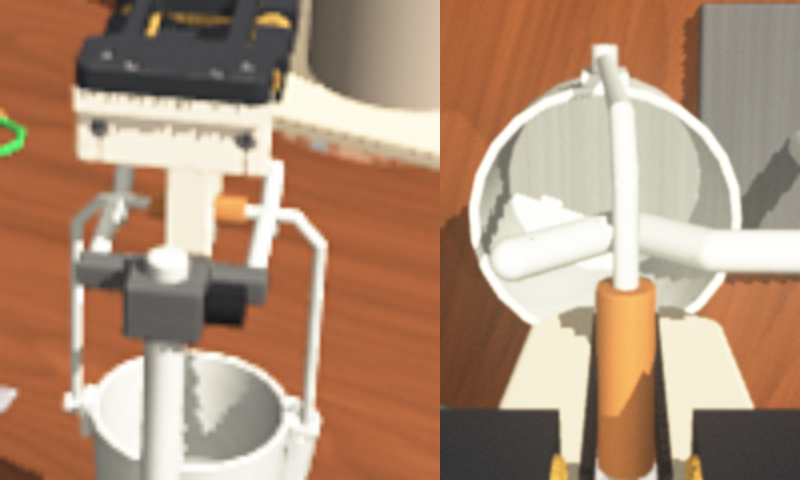

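Contact: the prongs are carrying the weight, with me pressing 6 N down. I'll ease back a little and hold so the swing can die.

Request:
carry_out(commands=[[[0,0,-0.05,0],[0,0,-0.03,0],[0,0,0,0],[0,0,0,0],[0,0,0,0],[0,0,0,0],[0,0,0,0],[0,0,0,0],[0,0,0,0],[0,0,0,0],[0,0,0,0],[0,0,0,0],[0,0,0,0],[0,0,0,0],[0,0,0,0],[0,0,0,0]]])

```text
t: 21.22
tool_pos: [0.6137, 0.1114, 0.2397]
orientation: [1.861, 2.53, 0.001]
force: [2.0, 1.0, 4.8]
opening: 0.0109
```

```bash
python3 - <<'E'
from h import *
a=[]
for k in range(9):
  b=robot.read_camera("wrist")[:,:,::-1]
  if k%4==0:a.append(b[130:400,220:460])
togo((.613,.1113,.242),.302)
cv2.imwrite("pics/w12.png",np.hstack(a))
s=robot.read_camera("scene")[:,:,::-1];cv2.imwrite("pics/s12.png",cv2.resize(s[170:290,330:440],None,fx=5,fy=5))
E
```

```text
t 21.67 pos [0.6137 0.1115 0.2397] yaw 0.3027 tilt z [ 0.0011  0.0001 -1.    ] F [1.9375 0.9695 5.3608] open 0.0114
shift cm [ 0.0061 -0.0726 -0.2336] roll deg 0.03784033153264861
```

View pics/w12.png

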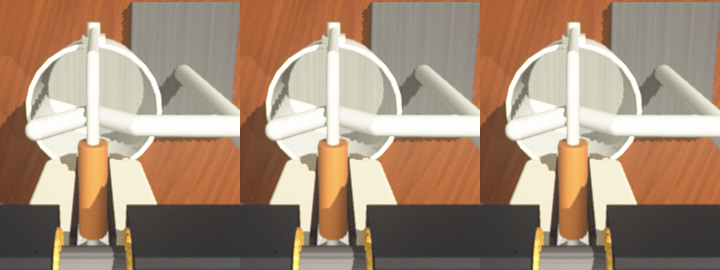

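View pics/s12.png

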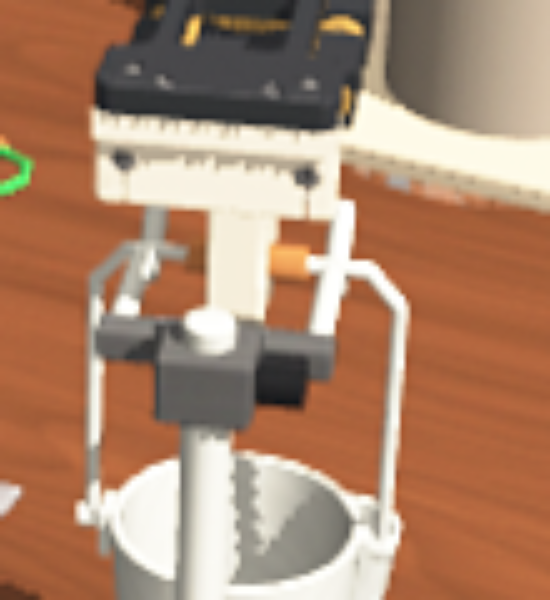

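The pot is now still (ear directly over the leg in all frames). I'll relax the remaining preload before opening.

Request:
carry_out(commands=[[[0,0.05,-0.04,0],[0,0,-0.03,0],[0,0,0,0],[0,0,0,0],[0,0,0,0],[0,0,0,0]]])

```text
t: 22.22
tool_pos: [0.6138, 0.1115, 0.2398]
orientation: [-1.861, -2.531, 0.0]
force: [2.4, -0.2, 3.2]
opening: 0.0114
```

Request:
carry_out(commands=[[[0,0.03,-0.04,0],[0,0,0,0],[0,0,0,0],[0,0,0,0]]])

```text
t: 22.55
tool_pos: [0.6138, 0.1115, 0.2399]
orientation: [-1.861, -2.53, 0.001]
force: [0.9, -1.1, 0.7]
opening: 0.0111
```

Request:
carry_out(commands=[[[0,0,0,0],[0,0,0,0],[0,0,0,0],[0,0,0,0]]], claw=1.6, grip_force=10)

```text
t: 22.88
tool_pos: [0.6139, 0.1117, 0.2401]
orientation: [-1.861, -2.531, 0.0]
force: [0.3, 0.6, 0.2]
opening: 0.0161
```

Request:
carry_out(commands=[[[0,0,0,0],[0,0,0,0],[0,0,0,0],[0,0,0,0]]], claw=3.4)

```text
t: 23.22
tool_pos: [0.6141, 0.1117, 0.2404]
orientation: [1.861, 2.531, 0.0]
force: [-0.2, 0.3, -0.3]
opening: 0.0335
```

```bash
python3 - <<'E'
from h import *
a=[]
for k in range(9):
  b=robot.read_camera("wrist")[:,:,::-1]
  if k%4==0:a.append(b[130:400,220:460])
togo((.613,.1113,.242),.302)
cv2.imwrite("pics/w13.png",np.hstack(a))
s=robot.read_camera("scene")[:,:,::-1];cv2.imwrite("pics/s13.png",cv2.resize(s[170:290,330:440],None,fx=5,fy=5))
E
```

```text
t 23.67 pos [0.6141 0.1117 0.2403] yaw 0.3027 tilt z [-0. -0. -1.] F [ 0.1684  0.0318 -0.8665] open 0.034
shift cm [-0.0016 -0.1134 -0.1686] roll deg 0.03737772918358858
```

View pics/w13.png

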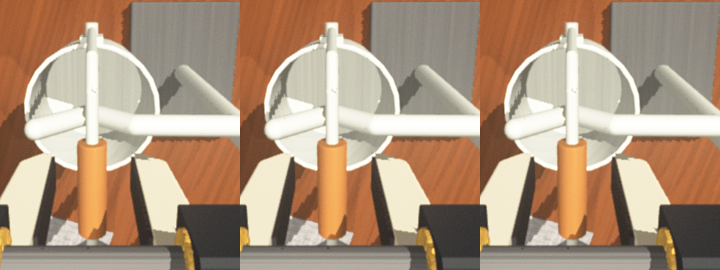

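View pics/s13.png

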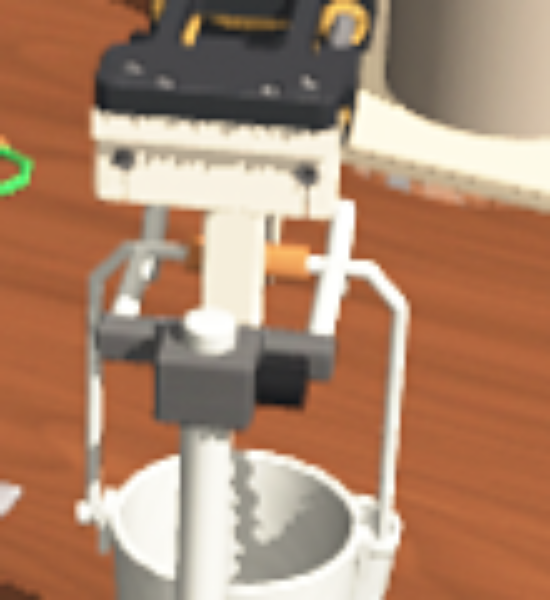

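The pot hangs still and the fingers are clear of the sleeve. I'll withdraw straight up, then to the front.

Request:
carry_out(commands=[[[0,0,-0.3,0],[0,0,-0.5,0],[0,0,-0.7,0],[0,0,-0.9,0],[0,0,-1,0],[0,0,-1,0],[0,0,-1,0],[0,0,-1,0],[0,0,-1,0],[0,0,-1,0],[0,0,-1,0],[0,0,-0.6,0],[0,0,0,0]]])

```text
t: 24.8
tool_pos: [0.6147, 0.1117, 0.3426]
orientation: [1.86, 2.529, 0.003]
force: [-0.3, -0.4, 1.0]
opening: 0.0342
```

Request:
carry_out(commands=[[[0,-1,0,0],[0,-1.5,0,0],[0,-1.5,0,0],[0,-1.5,0,0],[0,-1.5,0,0],[0,-1.5,0,0],[0,-1.5,0,0],[0,-1.5,0,0],[0,-1.5,0,0],[0,-1,0,0],[0,0,0,0],[0,0,0,0]]])

```text
t: 25.8
tool_pos: [0.4804, 0.0699, 0.3402]
orientation: [1.861, 2.53, 0.0]
force: [0.4, -0.0, -0.1]
opening: 0.0338
```

```bash
python3 - <<'E'
from h import *
togo((.613,.1113,.242),.302)
w=robot.read_camera("wrist")[:,:,::-1];s1=robot.read_camera("scene")[:,:,::-1].copy();cv2.imwrite("pics/w14.png",w)
for k in range(5): s=robot.read_camera("scene")[:,:,::-1]
t=robot.read_camera("top")[:,:,::-1]
print("diff",np.abs(s1[180:330,330:430].astype(int)-s[180:330,330:430]).max())
cv2.imwrite("pics/s14.png",np.hstack([cv2.resize(s[180:330,330:430],None,fx=4,fy=4),cv2.resize(t[70:220,120:220],None,fx=4,fy=4)]))
cv2.imwrite("pics/s14f.png",s)
E
```

```text
t 25.8 pos [0.4804 0.0699 0.3402] yaw 0.3023 tilt z [ 0.0003  0.0001 -1.    ] F [ 0.4259 -0.0253 -0.0852] open 0.0338
shift cm [ 0.0048 13.8875  9.8277] roll deg 0.019241025819393152
diff 3
```

View pics/s14.png

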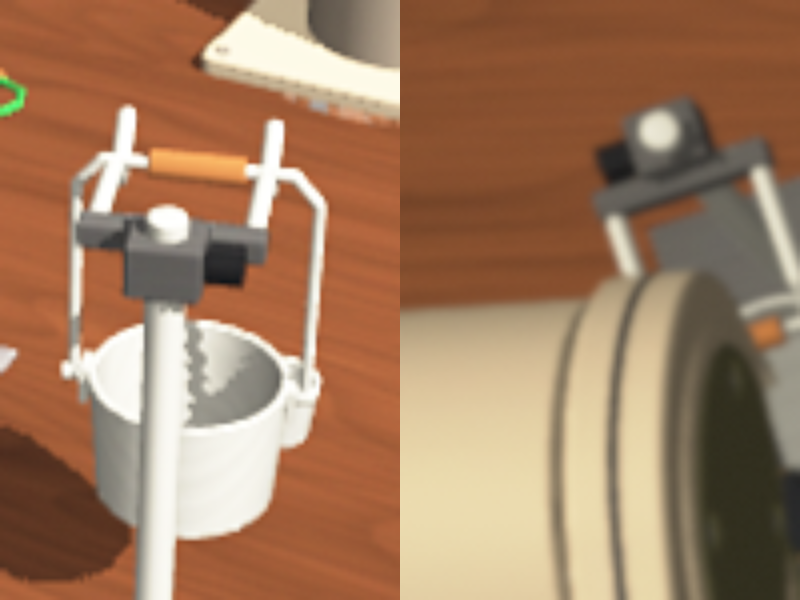

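View pics/w14.png

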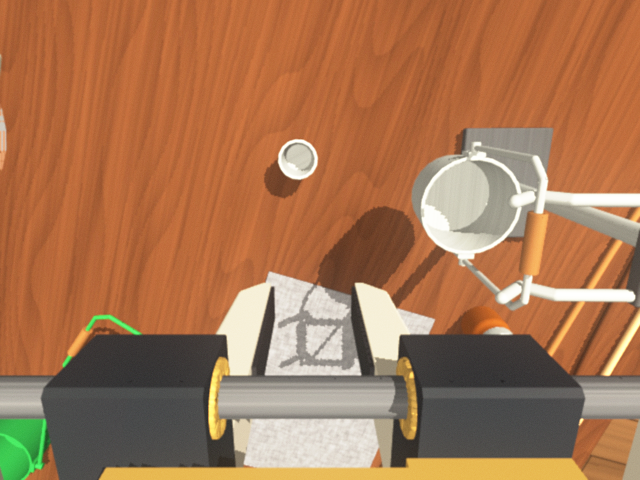

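View pics/s14f.png

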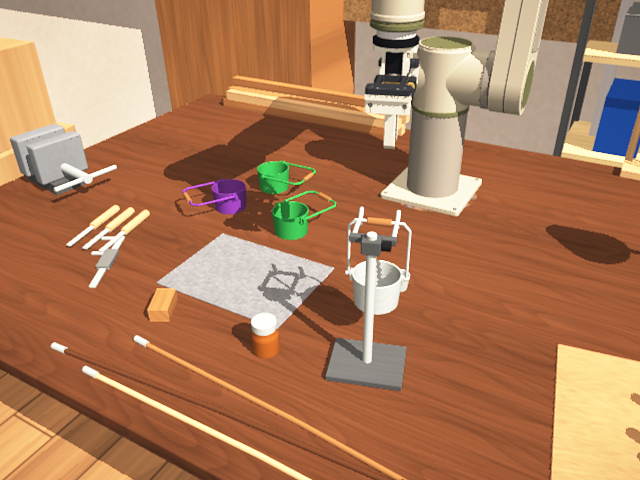

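The wire lies in both dips and the pot hangs still and level. The other objects haven't moved, so I'm handing the job in.

```bash
python3 -c "
from plant import robot
print(robot.close_job())"
```

```text
the job is handed in; nothing more can be done
None
```

The pot is hanging on the two-pronged hanger by its bail, and I handed the job in at about 26 s of the 69 s allowed.

- **Raising the bail:** I gripped the wooden sleeve and swung the bail upright. The pot stayed where it stood on the mat, though I pressed down on it with up to about 8 N.
- **Carrying:** The pot weighed about 4 N. After the carry it swung about ±6 mm; I waited about 3 s, but this stopped only once the wire rested on the prongs.
- **Setting down:** I lowered it in 2 mm steps and felt contact with the tool centre point at about 0.240 m. The force on the tool went from about -3.5 N to +6 N, so I eased it to about +0.7 N. I then let go and withdrew up and to the front.

**Last checks:** The scene and wrist pictures show the wire in both dips and the pot level. Scene pictures about 0.25 s apart show no motion (pixel difference at most 3). The tool reads near zero force, and the other objects look unmoved. In the last top picture the arm hid most of the pot, so that view confirmed nothing.

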